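# Close up the tool chest

## Task

Close up the blue tool chest using only your fingertips: push both of its drawers fully home first, and after that press the lid down until it is fully shut over them. Touch the chest with nothing but the fingers, do not pick up or shift the other things on the bench, and finish clear of the chest.

Things in the scene. Friction and masses are not known exactly. Their poses are not given: they have to be found in the camera images.
- chest: small blue steel tool chest fixed on the bench, 140 mm deep, 270 mm wide, body 88 mm high, open tray on top, two drawers side by side in its front with steel sockets standing in them. Origin: centre of its underside; its x axis points from front to back (away from the robot at yaw 0), y to its left, z up. Front face at x = -70 mm. It may stand turned by up to about 20 degrees.
- drawer_left (a joint): how far the left drawer (+y side) stands out, m: 0 = home against its stop, front flush with the chest; grows as it opens along the chest's -x. Slides with 1.5 N friction and light damping, stays where it is left. Grey front 124 mm wide, from 9 to 66 mm above the bench.
- drawer_right (a joint): the same for the right drawer (-y side)
- pull_left (a point): centre of the front face of the left drawer's black pull, a solid bar 56 mm wide, 12 mm high, which sticks out 10 mm from the middle of the drawer front, 36 mm above the bench; moves with the drawer. To push the drawer home this point goes to x = -80 mm in the chest's frame (y = +65.5 mm).
- pull_right (a point): the same for the right drawer's pull (home at x = -80 mm, y = -65.5 mm in the chest's frame)
- lid (a joint): angle of the blue lid, rad: 0 = shut flat on the chest, grows as it opens upward and back (starts 1.1 to 1.35, leaning back at most to 1.5). Stiff friction hinge of 0.25 N m: the 0.2 kg lid stays at any angle and must be pushed all the way down; 4 to 8 N downward on its front edge start it, 2 N keep it going near the end.
- lid_edge (a point): middle of the outer corner of the lid's front edge, where the 278 mm wide lid plate meets the 31 mm lip. The lip is square to the plate: it points to the robot while the lid is up and hangs over the top of the drawer fronts when it is shut. The corner lies 148 mm from the hinge line and 5 mm outward of the plate's underside; shut, it is 93 mm above the bench at x = -78 mm in the chest's frame. While the lid is up the corner is its highest part, up to 240 mm above the bench.
- lid_hinge (a point): middle of the lid's hinge line along the chest's back rim, 88 mm above the bench, x = +70 mm in the chest's frame; the line runs along the chest's y
- grease_tin: bystander, loose: red, green and white grease tin, 80 mm across, 69 mm tall; origin under its centre, on the bench
- piston_loose: bystander, loose: bare metal piston standing upright, 70 mm across, 60 mm tall; origin under its centre, on the bench
- tape_rule: bystander, loose: yellow tape measure standing on edge, 78x32 mm, 62 mm tall; origin under its centre, on the bench
- spanner: bystander, loose: combination spanner lying flat, 170 mm long, 6 mm thick; origin under its centre, on the bench
- driver: bystander, loose: yellow-handled screwdriver lying flat, 210 mm long, 31 mm high; origin under its centre, on the bench
- gear: bystander, loose: small metal gear lying flat, 60 mm across, 21 mm high; origin under its centre, on the bench

How it is judged:
By the outcome, as a careful person would: the job done as asked, in the order asked, and still so for the second after the job is handed in, with the robot touching nothing.
It also fails if it takes over 58 s, if anything falls off the work surface, if the arm or the gripper's body presses on something with over 40 N, if the wrist force passes 120 N, or if a joint passes its speed limit or range.

## Robot

A 6-joint arm with a two-finger parallel gripper is mounted at the origin on a cart in front of the work surface, level with it; the furniture and walls round the work are solid. World frame = base frame: x ahead of the robot, y to its left, z up, the work surface at z = 0. Lengths are in m, angles in rad, forces in N, time in s.
With the tool pointing down it reaches from about 0.35 to 0.725 m from the base axis. Payload 4.3 kg.
Tool frame: the origin (TCP) lies between the finger pads; the fingertips stand 25 mm ahead of it and the grasp point (between the pads) lies 6 mm ahead of it; z points along the fingers, y is the direction in which the jaws open and shut (so a half turn about z gives the same grasp; the last joint's range is limited). The gripper opens to 85 mm and grips with 20 to 120 N. Pads are 22 mm wide; open, the fingers measure 114 mm over their backs; the gripper's body (76 mm by 85 mm) begins 54 mm behind the grasp point. The pads swing forward as they close: fully open they stand 13 mm farther back than shut.
Start: joints at [1.097, 0.377, 0.081, 1.274, 0, 1.46], TCP at [0.205, 0.537, 0.256] pointing down, gripper open.
Joint ranges: [-2.72, 2.72], [-0.84, 1.66], [-1.02, 1.22], [-1.77, 2.12], [-1.37, 1.28], [-3.14, 3.14]. Speed limits (rad/s): [2.57, 2.57, 3.14, 3.14, 3.14, 3.14].

## Interface

Orientations are given as a rotation vector (axis times angle).
In Python, from plant import manip gives the robot as it stands.
- The arm moves only by the shell command python3 -m crank 'ROWS' [FORCE]. ROWS is JSON, a list of rows, each a list of 3 entries, a list of its own where there are three numbers: the shift along the tool's x, y, z in m, then the turn, a rotation vector about the tool's x, y, z in degrees, then the closure, from 0 (fully open) to 1 (shut). In form: [[[x, y, z], [wx, wy, wz], gripper], ...]. A call has 1 to 12 rows; each row is the pose to reach, as a shift and turn from the pose commanded when the call began, along the tool's axes at that moment; what a row does not reach only later rows make up. A row lasts 1/12 s, in which the tool goes at most 41.7 mm and 7.16 degrees, less where a joint would pass 70% of its speed; a pose out of reach is approached as far as the arm can. A call with a gripper value outside its range is refused whole. The fingers move at their own pace and stop on an object; FORCE is the grip in N (left out, the last holds). Time passes only in rows, so rows that repeat a pose let the fingers close. It gives the time, the measured TCP pose, the force and the opening at its end, in the units of the state.
- manip.get_state(): the state, without advancing time (a new reading comes with each control period).
- manip.capture(name): name is "side" or "top" or "wrist"; returns (picture, depth): 420x560x3 uint8, red, green, blue; 420x560 float32, m along the optical axis (not along the pixel's ray), 0 where there is no reading.
- manip.camera_model(name): a dict with "mtx" (3x3 intrinsics, pixels), "D" ([k1, k2, p1, p2, k3] as OpenCV has them; the pictures are not rectified), "extrinsics" (4x4, takes a point from world to camera coordinates). Camera axes: x right, y down, z forward; pixel columns grow to the right and rows downward; lengths in m; the calibration is good to about 2 mm. A picture is of the moment at which its call begins: read the wrist's pose just before it. camera_model takes no time and is no camera call; for the wrist camera it gives the pose at the moment of the call.
- manip.close_job(): hands the job in, once; it reports no verdict.
The state is a dict: "t": time; "joint_pos": joint angles; "qd": joint speeds; "effort": joint torques, N m; "position": TCP position; "orientation": TCP orientation; "wrist_force": force on the tool from outside, world axes, zero at the start; "ft_torque": the same for the moment, N m; "width": opening from 0.0 (shut) to 1.0 (fully open).
Only numpy, scipy, OpenCV 4.12 (cv2) and the standard library are available. Lean on these libraries where they do the work, as an engineer would, in place of code of your own. Each camera call takes 0.05 s, during which the arm holds its last target.

## Working session

There is one attempt and no reset: what is moved stays moved. The work goes in short steps, Python scripts to look and compute and a shell command to move; the robot and the scene stay as the last step left them, time stands still between calls to the robot, and variables do not carry over. Pictures are saved under pics/ and viewed, and the job is handed in when it is done.

```bash
ls; mkdir -p pics; python3 - <<'E'
from plant import manip
import cv2,numpy as np
print(manip.get_state())
for n in ["side","top","wrist"]:
    m=manip.camera_model(n); p,d=manip.capture(n)
    np.savez(f"pics/{n}0.npz",p=p,d=d,E=m["extrinsics"],K=m["mtx"],D=m["D"])
    cv2.imwrite(f"pics/{n}0.png",p[:,:,::-1])
    print(n,np.round(np.array(m["extrinsics"]),3).tolist(),m["mtx"],m["D"])
E
```

```text
pics
{'t': 0.0, 'joint_pos': array([ 1.09672243e+00,  3.78083076e-01,  7.95957198e-02,  1.27438671e+00,
       -1.88588128e-05,  1.46050570e+00]), 'qd': array([ 4.07626116e-04, -5.34344695e-04, -9.25076379e-04, -8.24471952e-05,
       -5.81752886e-04, -7.50267029e-04]), 'effort': array([-2.80187842e-04, -4.63602698e+01,  2.69876558e+01,  2.06912693e-02,
       -8.91495824e-05,  2.59426251e-06]), 'position': array([0.20430405, 0.53682212, 0.25533771]), 'orientation': array([-0.5681784 , -3.08919429,  0.00313333]), 'wrist_force': array([-0.2459737 ,  0.43176857,  0.1216294 ]), 'ft_torque': array([-0.007638  ,  0.01216529,  0.03495801]), 'width': 0.9977416998840646}
side [[0.939, -0.344, 0.015, -0.509], [-0.212, -0.61, -0.764, 0.111], [0.272, 0.714, -0.646, 1.017], [0.0, 0.0, 0.0, 1.0]] [[390.77060664   0.         273.08593788]
 [  0.         390.77060664 210.06395799]
 [  0.           0.           1.        ]] [-0.08900595  0.          0.          0.          0.        ]
top [[-0.026, -0.999, -0.019, -0.064], [-0.981, 0.029, -0.193, 0.528], [0.194, 0.014, -0.981, 1.208], [0.0, 0.0, 0.0, 1.0]] [[495.53748521   0.         281.39023553]
 [  0.         495.53748521 198.2866541 ]
 [  0.           0.           1.        ]] [0.02092296 0.         0.         0.         0.        ]
wrist [[0.356, 0.935, -0.001, -0.575], [0.888, -0.338, 0.312, -0.041], [0.291, -0.112, -0.95, 0.379], [0.0, 0.0, 0.0, 1.0]] [[349.40202308   0.         279.58929324]
 [  0.         349.40202308 209.99914925]
 [  0.           0.           1.        ]] [-0.09187828  0.          0.          0.          0.        ]
```

View pics/side0.png

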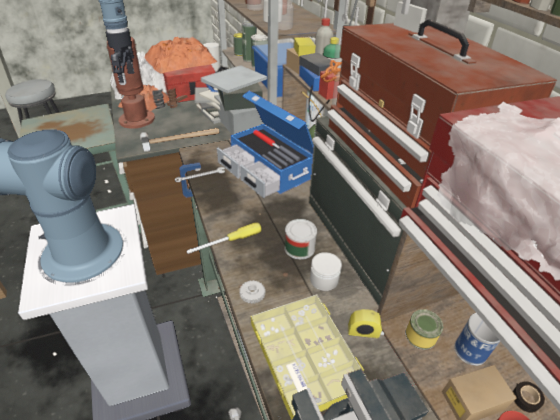

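View pics/top0.png

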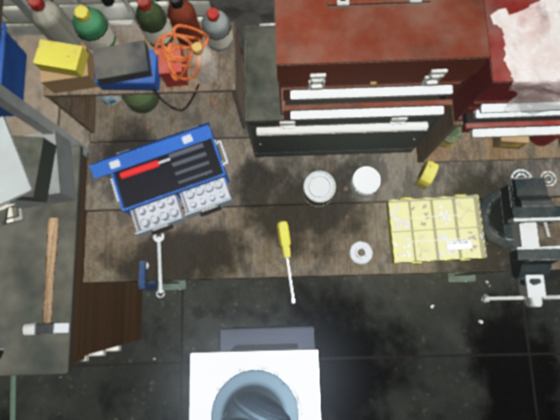

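View pics/wrist0.png

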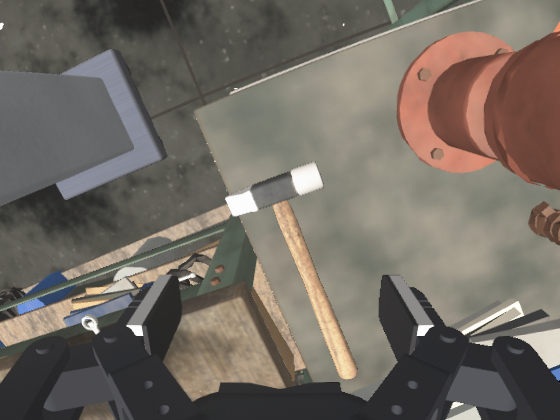

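The side and top views show the chest at about (165,175) in the top picture, with both drawers out and the lid up. Next I'll enlarge it and measure.

```bash
cat > h.py <<'E'
import numpy as np,cv2
def load(f):
    z=np.load(f); return z["p"],z["d"],z["E"],z["K"],z["D"]
def world(f,pts=None):
    p,d,E,K,D=load(f)
    if pts is None:
        v,u=np.mgrid[0:420,0:560]; pts=np.stack([u.ravel(),v.ravel()],1)
    pts=np.asarray(pts,float)
    n=cv2.undistortPoints(pts.reshape(-1,1,2),K,D).reshape(-1,2)
    z=d[pts[:,1].astype(int),pts[:,0].astype(int)]
    c=np.c_[n*z[:,None],z]
    w=(c-E[:3,3])@E[:3,:3]
    w[z==0]=np.nan
    return w
def proj(f,W):
    p,d,E,K,D=load(f)
    r,_=cv2.Rodrigues(E[:3,:3])
    return cv2.projectPoints(np.asarray(W,float),r,E[:3,3],K,D)[0].reshape(-1,2)
def crop(f,o,x0,y0,x1,y1,s):
    p=load(f)[0][y0:y1,x0:x1,::-1]
    cv2.imwrite(o,cv2.resize(p,None,fx=s,fy=s,interpolation=cv2.INTER_CUBIC))
E
python3 - <<'E'
from h import *
crop("pics/top0.npz","pics/topc.png",80,110,250,240,4.5)
crop("pics/side0.npz","pics/sidec.png",205,80,325,210,4.5)
W=world("pics/top0.npz").reshape(420,560,3)
np.set_printoptions(precision=3,suppress=True)
for v in range(125,235,5):
    print(v,[tuple(np.round(W[v,u],3).tolist()) for u in (140,155,170,190,205)])
E
```

```text
125 [(0.753, 0.304, -0.003), (0.75, 0.262, -0.0), (0.748, 0.22, 0.002), (0.747, 0.165, 0.001), (0.672, 0.089, 0.206)]
130 [(0.737, 0.302, 0.001), (0.735, 0.26, 0.003), (0.733, 0.219, 0.004), (0.659, 0.123, 0.209), (0.654, 0.087, 0.221)]
135 [(0.723, 0.302, -0.0), (0.723, 0.262, -0.003), (0.72, 0.22, -0.0), (0.643, 0.12, 0.223), (0.644, 0.087, 0.217)]
140 [(0.71, 0.303, -0.004), (0.708, 0.261, -0.003), (0.633, 0.165, 0.221), (0.633, 0.121, 0.217), (0.633, 0.088, 0.214)]
145 [(0.694, 0.301, 0.001), (0.622, 0.198, 0.222), (0.621, 0.165, 0.222), (0.623, 0.122, 0.212), (0.667, 0.112, 0.071)]
150 [(0.612, 0.232, 0.221), (0.612, 0.199, 0.218), (0.611, 0.166, 0.216), (0.651, 0.148, 0.082), (0.653, 0.112, 0.072)]
155 [(0.6, 0.232, 0.22), (0.6, 0.2, 0.217), (0.639, 0.199, 0.083), (0.642, 0.151, 0.068), (0.638, 0.111, 0.077)]
160 [(0.59, 0.233, 0.216), (0.631, 0.24, 0.069), (0.629, 0.201, 0.073), (0.626, 0.149, 0.079), (0.627, 0.112, 0.07)]
165 [(0.62, 0.279, 0.065), (0.615, 0.237, 0.081), (0.618, 0.202, 0.066), (0.615, 0.15, 0.07), (0.612, 0.111, 0.076)]
170 [(0.601, 0.272, 0.087), (0.604, 0.2
[... 796 characters left out ...]
2, 0.27, 0.085), (0.526, 0.255, 0.007), (0.524, 0.214, 0.013), (0.518, 0.156, 0.039), (0.522, 0.122, 0.011)]
210 [(0.51, 0.286, 0.031), (0.512, 0.253, 0.012), (0.506, 0.206, 0.041), (0.51, 0.162, 0.007), (0.502, 0.116, 0.044)]
215 [(0.499, 0.291, 0.015), (0.494, 0.244, 0.042), (0.497, 0.213, 0.014), (0.49, 0.154, 0.046), (0.491, 0.118, 0.033)]
220 [(0.481, 0.281, 0.045), (0.48, 0.243, 0.046), (0.475, 0.199, 0.068), (0.484, 0.163, 0.003), (0.484, 0.124, -0.001)]
225 [(0.473, 0.29, 0.016), (nan, nan, nan), (0.467, 0.205, 0.044), (0.472, 0.164, -0.004), (0.47, 0.124, 0.001)]
230 [(0.457, 0.284, 0.035), (0.455, 0.244, 0.041), (0.459, 0.214, 0.005), (0.459, 0.164, -0.004), (0.457, 0.124, -0.001)]
```

View pics/topc.png

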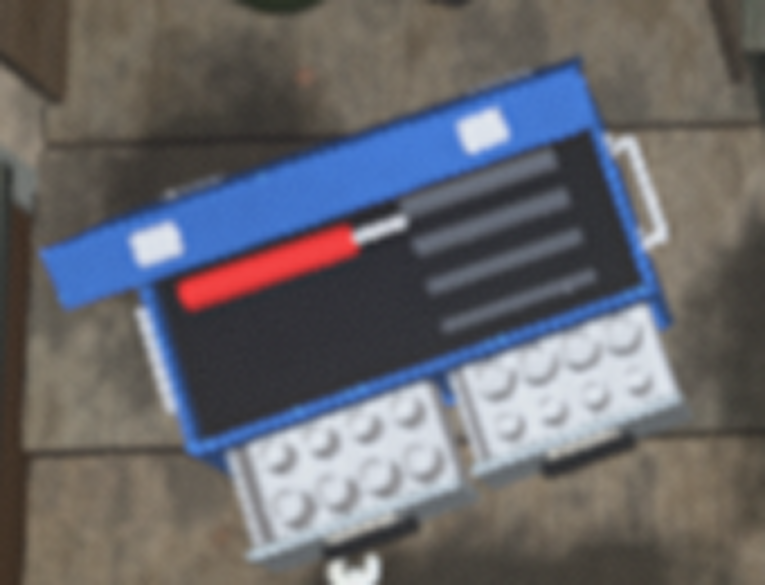

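View pics/sidec.png

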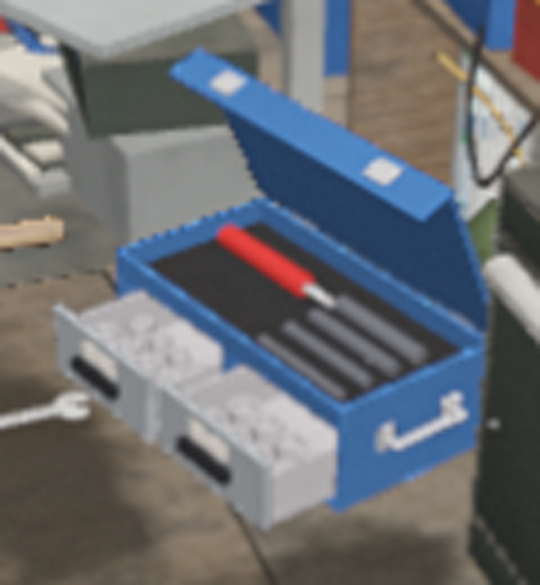

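```bash
cat > fit.py <<'E'
from h import *
from scipy.optimize import least_squares
T=lambda a,b:(80+a/4.5-.4,110+b/4.5-.4)
S=lambda a,b:(205+a/4.5-.4,80+b/4.5-.4)
# kind: 'b' body, 'l','r' drawer, 'd' lid corner (y), 'e' lip end
obs=[("top",T(42,250),'d',139),("top",T(580,60),'d',-139),("top",T(68,308),'e',139),("top",T(598,128),'e',-139),
("top",T(188,452),'b',(-70,135,88)),("top",T(655,290),'b',(-70,-135,88)),
("top",T(250,560),'l',(-70,127.5,66)),("top",T(468,492),'l',(-70,3.5,66)),
("top",T(476,478),'r',(-70,-3.5,66)),("top",T(686,412),'r',(-70,-127.5,66)),
("side",S(335,510),'b',(-70,-135,0)),("side",S(345,405),'b',(-70,-135,88)),("side",S(118,250),'b',(-70,135,88)),("side",S(486,350),'b',(70,-135,88)),
("side",S(268,528),'r',(-70,-127.5,9)),("side",S(260,465),'r',(-70,-127.5,66)),("side",S(57,305),'l',(-70,127.5,66)),
("side",S(200,48),'d',139),("side",S(170,72),'e',139),("side",S(460,195),'d',-139),("side",S(425,222),'e',-139)]
def pts(q):
    x,y,yaw,dl,dr,th=q; out=[]
    for _,_,k,a in obs:
        if k in 'de':
            s=5-(31 if k=='e' else 0) # outward offset
            c=np.array([70-148*np.cos(th)+s*np.sin(th),a,88+148*np.sin(th)+s*np.cos(th)])/1000
        else:
            c=np.array(a)/1000.
            if k=='l':c[0]-=dl
            if k=='r':c[0]-=dr
        out.append([x+c[0]*np.cos(yaw)-c[1]*np.sin(yaw),y+c[0]*np.sin(yaw)+c[1]*np.cos(yaw),c[2]])
    return np.array(out)
def res(q):
    W=pts(q);r=[]
    for f in ("top","side"):
        i=[j for j,o in enumerate(obs) if o[0]==f]
        r.append(proj(f"pics/{f}0.npz",W[i])-np.array([obs[j][1] for j in i]))
    return np.vstack(r)
s=least_squares(lambda q:res(q).ravel(),[.62,.19,.3,.06,.05,1.2],loss="soft_l1",x_scale=.01)
print(np.round(s.x,4)); print(np.round(res(s.x),1).tolist())
E
python3 fit.py
```

```text
[0.6096 0.2069 0.3162 0.0645 0.0618 1.1536]
[[-0.0, -0.6], [-0.6, 1.0], [-0.2, -0.5], [0.2, -1.0], [0.6, -0.2], [0.8, -0.4], [-0.1, 0.4], [-1.0, -1.2], [-0.4, -0.1], [-0.1, -1.9], [0.7, 1.9], [-0.8, 1.8], [-0.5, 0.2], [2.4, -1.2], [-1.7, 1.9], [0.0, 0.7], [-1.5, 0.5], [-0.0, 0.2], [-0.3, 0.6], [-1.1, -0.7], [-1.1, 0.0]]
```

```bash
cat > tgt.py <<'E'
import numpy as np,sys
from plant import manip
from scipy.spatial.transform import Rotation as R
C=np.array([.6096,.2069,0]);Y=.3162
Rc=R.from_euler('z',Y).as_matrix()
def orient(tdeg,Y=Y):
    t=np.radians(tdeg);f=np.array([np.cos(Y),np.sin(Y),0]);u=np.array([0,0,1.])
    z=np.sin(t)*f-np.cos(t)*u;x=-(np.cos(t)*f+np.sin(t)*u)
    return np.c_[x,np.cross(z,x),z]
def show(cx,cy,z,t):
    s=manip.get_state();R0=R.from_rotvec(s["orientation"]).as_matrix()
    W=C+Rc@np.array([cx,cy,z])
    print(np.round(W,3),"shift mm",np.round(1000*R0.T@(W-s["position"]),1),"turn deg",np.round(np.degrees(R.from_matrix(R0.T@orient(t)).as_rotvec()),1))
def now():
    s=manip.get_state();R0=R.from_rotvec(s["orientation"]).as_matrix()
    c=Rc.T@(s["position"]-C)
    lead=Rc.T@(s["position"]+R0@[-.011,0,.025]-C)
    print("t",round(s["t"],2),"tcp chest",np.round(c*1000,1),"lead",np.round(lead*1000,1),"Fchest",np.round(Rc.T@s["wrist_force"],1),"w",round(s["width"],2),"q",np.round(s["joint_pos"],2))
E
python3 - <<'E'
from tgt import *
now(); show(-.193,.0655,.16,20); show(-.193,.0655,.053,20)
E
```

```text
t 0.15 tcp chest [-282.5  439.7  255.6] lead [-273.9  432.8  230.6] Fchest [-0.9 -0.9 -0.6] w 1.0 q [ 1.1   0.38  0.08  1.27 -0.    1.46]
[0.406 0.209 0.16 ] shift mm [-304.9 -234.6   95.9] turn deg [ -6.9 -19.3 -38.5]
[0.406 0.209 0.053] shift mm [-304.9 -234.4  202.9] turn deg [ -6.9 -19.3 -38.5]
```

```bash
python3 -m crank '[[[-40,-30,10],[0,0,0],1]]' 2>&1 | head -3 >/dev/null; echo skip
```

```text
skip
```

That row was in millimetres by mistake, where the interface takes metres. The per-row limit should have kept it to about 42 mm, so I'm checking the state.

```bash
python3 - <<'E'
from tgt import *
now(); show(-.193,.0655,.16,20)
E
```

```text
t 0.23 tcp chest [-272.4  405.2  248.6] lead [-263.7  398.4  223.6] Fchest [ 1.1 -0.2  0.3] w 0.88 q [ 1.04  0.33 -0.    1.23  0.    1.4 ]
[0.406 0.209 0.16 ] shift mm [-274.1 -216.4   87. ] turn deg [ -6.4 -19.3 -38.3]
```

It moved about 36 mm in the intended direction and did no harm. Continuing in metres.

```bash
python3 -m crank '[[[-0.03,-0.024,0.01],[-0.7,-2,-4],1],[[-0.06,-0.048,0.02],[-1.4,-4,-8],1],[[-0.09,-0.07,0.03],[-2.1,-6,-12],1],[[-0.12,-0.094,0.04],[-2.8,-8.5,-17],1],[[-0.15,-0.118,0.048],[-3.5,-10.5,-21],1],[[-0.18,-0.142,0.057],[-4.2,-12.5,-25],1],[[-0.21,-0.165,0.067],[-5,-15,-29],1],[[-0.24,-0.19,0.077],[-5.7,-17,-34],1],[[-0.274,-0.216,0.087],[-6.4,-19.3,-38.3],1],[[-0.274,-0.216,0.087],[-6.4,-19.3,-38.3],1],[[-0.274,-0.216,0.087],[-6.4,-19.3,-38.3],1]]' 20; python3 - <<'E'
from tgt import *
import cv2
now(); show(-.193,.0655,.053,20)
m=manip.camera_model("wrist");p,d=manip.capture("wrist");cv2.imwrite("pics/w1.png",p[:,:,::-1])
E
```

```text
t: 1.15
position: [0.405, 0.2007, 0.1599]
orientation: [-0.426, 2.766, 0.066]
wrist_force: [-0.6, 0.2, -0.3]
width: -0.002
t 1.15 tcp chest [-196.4   57.8  159.9] lead [-177.5   57.4  140.1] Fchest [-0.5  0.4 -0.3] w -0.0 q [ 0.33 -0.06 -0.78  0.51 -0.01  0.02]
[0.406 0.209 0.053] shift mm [ 33.1   8.4 101.6] turn deg [-0.5 -0.2 -0.5]
```

View pics/w1.png

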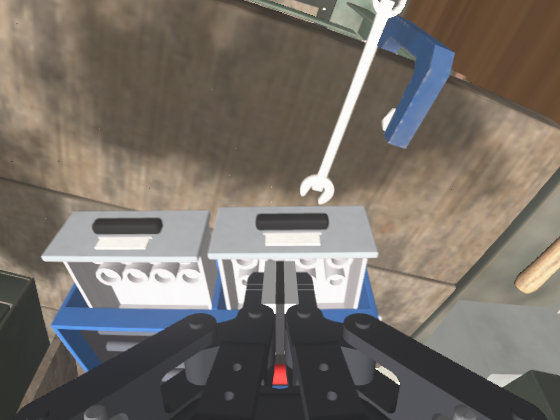

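The wrist view shows the left pull at (292,221) and the fingers at (280,265), still high above it. The spanner's open end is at (318,190), just in front of the left drawer, so I'll descend in front of the pull and stay above it.

```bash
python3 -m crank '[[[0.011,0.008,0.034],[-0.5,0,-0.5],1],[[0.022,0.008,0.068],[-0.5,0,-0.5],1],[[0.033,0.008,0.102],[-0.5,0,-0.5],1],[[0.033,0.008,0.102],[-0.5,0,-0.5],1]]'; python3 - <<'E'
from tgt import *
import cv2
now(); 
m=manip.camera_model("wrist");p,d=manip.capture("wrist");cv2.imwrite("pics/w2.png",p[:,:,::-1])
p,d=manip.capture("side");cv2.imwrite("pics/s2.png",cv2.resize(p[60:220,150:340,::-1],None,fx=4,fy=3.7))
E
```

```text
t: 1.53
position: [0.402, 0.2119, 0.0481]
orientation: [-0.453, 2.771, 0.077]
wrist_force: [-1.7, -1.3, 0.1]
width: 0.002
t 1.53 tcp chest [-195.8   69.3   48.1] lead [-177.1   69.4   28.2] Fchest [-2.  -0.7  0.1] w 0.0 q [ 0.35  0.13 -0.95  0.15 -0.01  0.03]
```

View pics/w2.png

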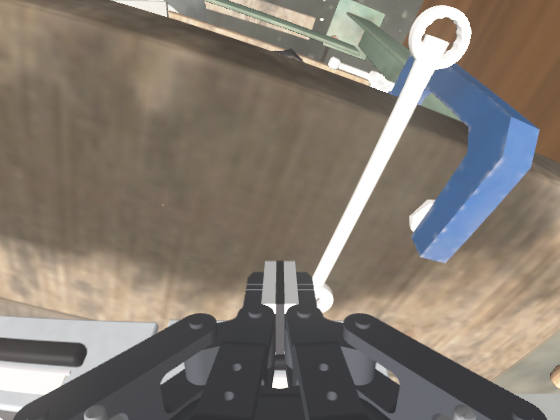

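View pics/s2.png

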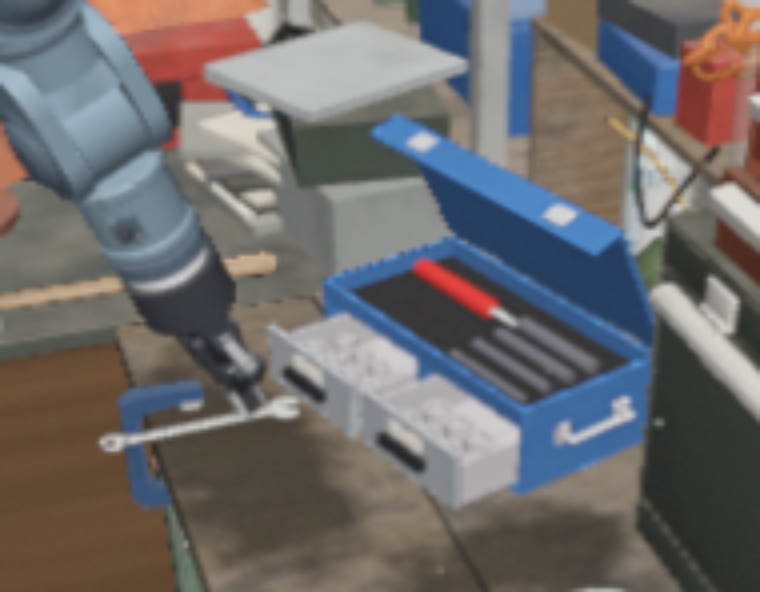

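The side view shows the fingertips just ahead of the left drawer and above the spanner. I'll raise them 6 mm and push.

```bash
python3 -m crank '[[[-0.002,-0.002,-0.006],[0,0,0],1],[[-0.012,-0.004,-0.002],[0,0,0],1],[[-0.021,-0.004,0.001],[0,0,0],1],[[-0.028,-0.004,0.004],[0,0,0],1],[[-0.035,-0.004,0.0065],[0,0,0],1],[[-0.042,-0.004,0.009],[0,0,0],1],[[-0.049,-0.004,0.0115],[0,0,0],1],[[-0.056,-0.004,0.014],[0,0,0],1],[[-0.063,-0.004,0.0165],[0,0,0],1],[[-0.07,-0.004,0.019],[0,0,0],1],[[-0.076,-0.004,0.0215],[0,0,0],1],[[-0.080,-0.004,0.023],[0,0,0],1]]'; python3 - <<'E'
from tgt import *
now()
E
```

```text
t: 2.63
position: [0.4914, 0.2355, 0.0626]
orientation: [-0.446, 2.754, 0.08]
wrist_force: [-1.6, -0.8, 9.0]
width: 0.002
t 2.63 tcp chest [-103.5   63.9   62.6] lead [-84.5  64.   43. ] Fchest [-1.7 -0.2  9. ] w 0.0 q [ 0.33  0.25 -0.74  0.22 -0.    0.01]
```

```bash
python3 - <<'E'
from tgt import *
import cv2
p,d=manip.capture("side");cv2.imwrite("pics/s3.png",cv2.resize(p[90:210,200:330,::-1],None,fx=5.5,fy=5,interpolation=2))
p,d=manip.capture("top");cv2.imwrite("pics/t3.png",cv2.resize(p[110:240,80:250,::-1],None,fx=4.5,fy=4.5,interpolation=2))
E
```

```text
(no output)
```

View pics/s3.png

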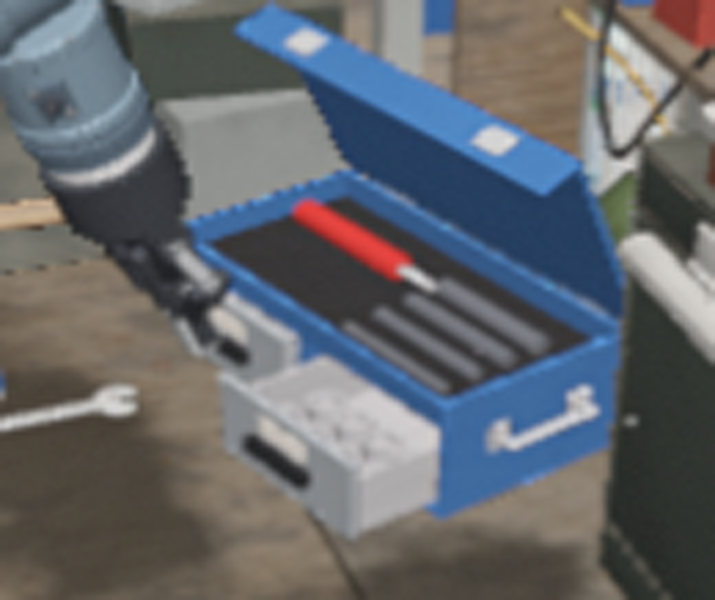

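View pics/t3.png

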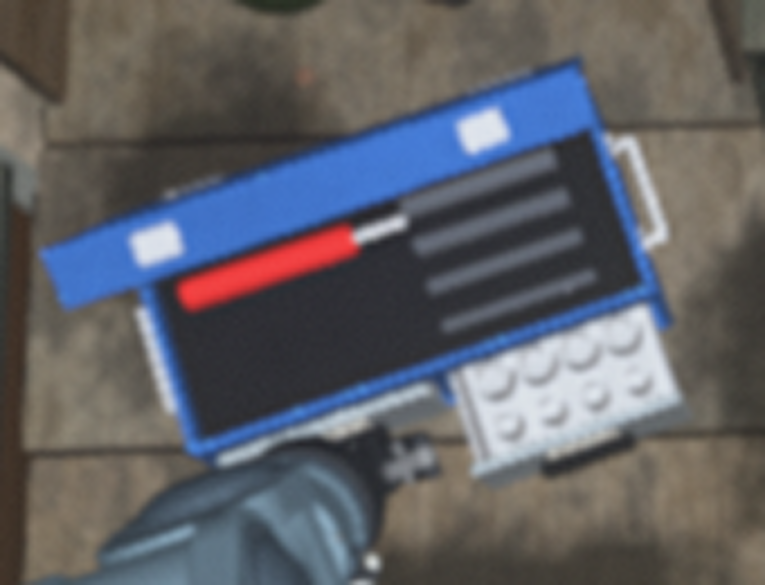

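The left drawer is nearly home, but the tips have slid onto the top of the pull (lead z 43 mm, 9 N upward). I'll back off, lower, reduce the tilt and push again.

```bash
python3 -m crank '[[[0.012,0.0,-0.006],[0,3,0],1],[[0.024,0.0,-0.012],[0,7,0],1],[[0.033,0.0,-0.014],[0,10,0],1],[[0.033,0.0,-0.014],[0,10,0],1]]'; python3 - <<'E'
from tgt import *
now(); show(-.130,.0655,.049,10);show(-.095,.0655,.049,10)
E
```

```text
t: 3.07
position: [0.4543, 0.2231, 0.0624]
orientation: [-0.475, 2.932, 0.04]
wrist_force: [1.0, -0.1, 0.1]
width: 0.0
t 3.07 tcp chest [-142.5   63.6   62.4] lead [-127.4   63.7   39.7] Fchest [ 0.9 -0.4  0.1] w 0.0 q [ 0.33  0.28 -0.63  0.49 -0.    0.01]
[0.466 0.229 0.049] shift mm [-10.    1.8  15.4] turn deg [ 0.  -0.1  0.3]
[0.499 0.24  0.049] shift mm [-44.5   1.6  21.4] turn deg [ 0.  -0.1  0.3]
```

```bash
python3 -m crank '[[[0.0,0.002,0.014],[0,0,0],1],[[-0.01,0.002,0.0155],[0,0,0],1],[[-0.018,0.002,0.017],[0,0,0],1],[[-0.026,0.002,0.018],[0,0,0],1],[[-0.034,0.002,0.0195],[0,0,0],1],[[-0.042,0.002,0.021],[0,0,0],1],[[-0.047,0.002,0.022],[0,0,0],1],[[-0.047,0.002,0.022],[0,0,0],1]]'; python3 - <<'E'
from tgt import *
now()
E
```

```text
t: 3.73
position: [0.4978, 0.2398, 0.0467]
orientation: [-0.477, 2.937, 0.039]
wrist_force: [-5.0, -1.8, 1.2]
width: 0.001
t 3.73 tcp chest [-96.   66.   46.7] lead [-81.   66.1  23.9] Fchest [-5.3 -0.2  1.2] w 0.0 q [ 0.34  0.38 -0.53  0.5  -0.    0.01]
```

```bash
python3 -m crank '[[[-0.003,0,0.0005],[0,0,0],1],[[-0.006,0,0.001],[0,0,0],1],[[-0.006,0,0.001],[0,0,0],1]]'; python3 - <<'E'
from tgt import *
now()
E
```

```text
t: 3.98
position: [0.4984, 0.2401, 0.0449]
orientation: [-0.479, 2.946, 0.037]
wrist_force: [-13.9, -4.4, 6.5]
width: 0.002
t 3.98 tcp chest [-95.3  66.1  44.9] lead [-80.5  66.2  21.9] Fchest [-14.6   0.1   6.5] w 0.0 q [ 0.34  0.39 -0.52  0.51 -0.    0.01]
```

It stalled at -80.5 mm with the force rising to 14.6 N, so the left drawer is home. Next, the right one.

```bash
python3 -m crank '[[[0.02,0,-0.006],[0,0,0],1],[[0.05,0,-0.014],[0,0,0],1],[[0.08,0,-0.019],[0,0,0],1],[[0.1,0,-0.023],[0,0,0],1],[[0.1,-0.04,-0.023],[0,0,0],1],[[0.1,-0.08,-0.023],[0,0,0],1],[[0.1,-0.115,-0.023],[0,0,0],1],[[0.1,-0.131,-0.023],[0,0,0],1],[[0.1,-0.131,-0.023],[0,0,0],1]]'; python3 - <<'E'
from tgt import *
now();show(-.155,-.0655,.048,10);show(-.093,-.0655,.048,10)
E
```

```text
t: 4.73
position: [0.4528, 0.083, 0.0545]
orientation: [-0.468, 2.929, 0.037]
wrist_force: [0.8, 0.6, 0.4]
width: -0.001
t 4.73 tcp chest [-187.5  -69.    54.5] lead [-172.3  -69.1   31.8] Fchest [0.9 0.4 0.4] w -0.0 q [ 0.01  0.21 -0.76  0.43  0.05 -0.3 ]
[0.483 0.096 0.048] shift mm [-30.9   3.5  12.1] turn deg [-0.1  0.1  0.1]
[0.542 0.116 0.048] shift mm [-91.9   3.5  23. ] turn deg [-0.1  0.1  0.1]
```

```bash
python3 -m crank '[[[-0.012,0.003,0.009],[0,0,0],1],[[-0.022,0.003,0.011],[0,0,0],1],[[-0.031,0.003,0.012],[0,0,0],1],[[-0.039,0.003,0.0135],[0,0,0],1],[[-0.047,0.003,0.015],[0,0,0],1],[[-0.055,0.003,0.0165],[0,0,0],1],[[-0.063,0.003,0.018],[0,0,0],1],[[-0.071,0.003,0.019],[0,0,0],1],[[-0.079,0.003,0.0205],[0,0,0],1],[[-0.087,0.003,0.022],[0,0,0],1],[[-0.092,0.003,0.023],[0,0,0],1],[[-0.095,0.003,0.0235],[0,0,0],1]]'; python3 - <<'E'
from tgt import *
now()
E
```

```text
t: 5.73
position: [0.5386, 0.1187, 0.0453]
orientation: [-0.476, 2.939, 0.038]
wrist_force: [-14.1, -5.3, 6.4]
width: -0.002
t 5.73 tcp chest [-94.9 -61.8  45.3] lead [-79.9 -61.7  22.5] Fchest [-15.1  -0.7   6.4] w -0.0 q [ 0.08  0.38 -0.53  0.5   0.04 -0.24]
```

The right drawer stalled the same way at -79.9 mm with 15 N. I'll back off, rise and look.

```bash
python3 -m crank '[[[0.03,0,-0.007],[0,0,0],1],[[0.06,0,-0.012],[0,0,0],1],[[0.08,0,-0.04],[0,-3,0],1],[[0.08,0,-0.08],[0,0,0],1],[[0.07,0,-0.12],[0,0,0],1],[[0.06,0,-0.16],[0,3,0],1],[[0.05,0,-0.2],[0,6,0],1],[[0.05,0,-0.24],[0,10,0],1],[[0.05,0,-0.26],[0,10,0],1],[[0.05,0,-0.26],[0,10,0],1]]'; python3 - <<'E'
from tgt import *
import cv2
now()
for n in ("side","top"):
    m=manip.camera_model(n);p,d=manip.capture(n)
    np.savez(f"pics/{n}4.npz",p=p,d=d,E=m["extrinsics"],K=m["mtx"],D=m["D"])
    c=p[90:210,200:330] if n=="side" else p[110:240,80:250]
    cv2.imwrite(f"pics/{n}4.png",cv2.resize(c[:,:,::-1],None,fx=4.5,fy=4.5,interpolation=2))
E
```

```text
t: 6.57
position: [0.4565, 0.0901, 0.3002]
orientation: [-0.502, 3.091, -0.004]
wrist_force: [0.2, 0.7, -0.1]
width: -0.005
t 6.57 tcp chest [-181.9  -63.4  300.2] lead [-170.6  -63.4  275.3] Fchest [ 0.4  0.6 -0.1] w -0.0 q [ 0.06  0.14 -0.13  1.3  -0.   -0.26]
```

View pics/side4.png

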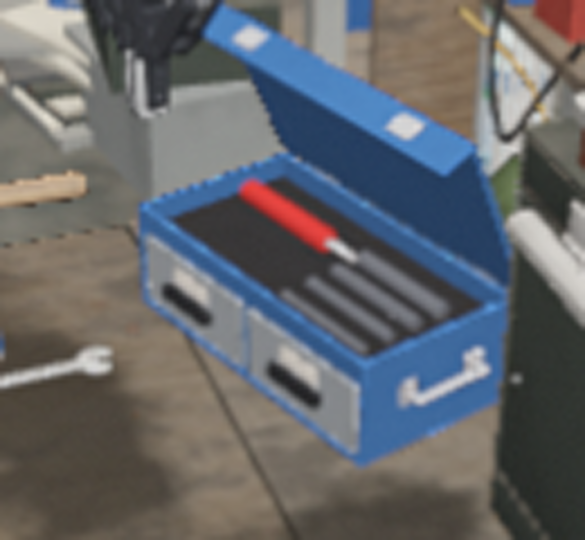

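View pics/top4.png

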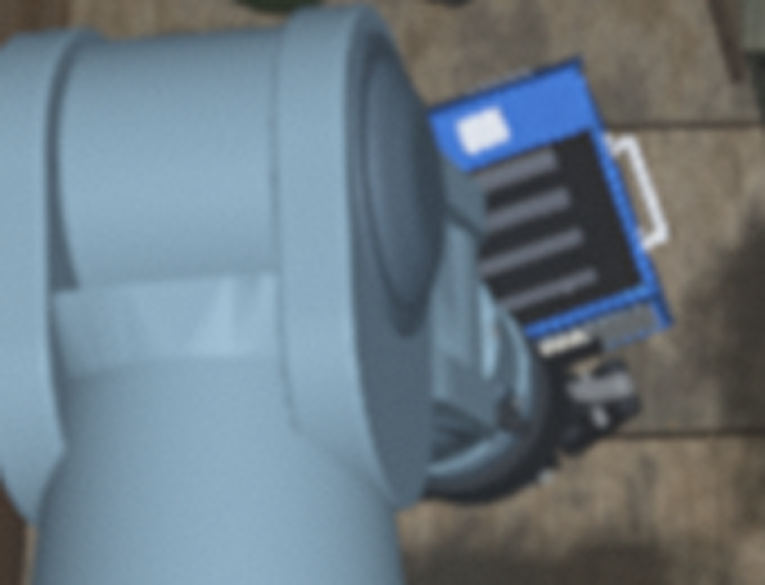

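Both drawer fronts sit flush in the side view, and the spanner hasn't moved. Now the lid: I'll work out the tip path for hooking behind it and pulling it over.

```bash
python3 - <<'E'
from tgt import *
show(.045,0,.310,0);show(.045,0,.232,0)
r=130
for th in [1.15,1.05,.95,.85,.75,.65,.55,.45,.35,.25,.15,.07,0]:
    o=5-4 # 4 mm press
    print(th,np.round([70-r*np.cos(th)+o*np.sin(th)+11, 88+r*np.sin(th)+o*np.cos(th)+25],0))
E
```

```text
[0.652 0.221 0.31 ] shift mm [-229.7   61.5  -14.2] turn deg [-0.1  0.2  0.3]
[0.652 0.221 0.232] shift mm [-229.4   61.7   63.8] turn deg [-0.1  0.2  0.3]
1.15 [ 29. 232.]
1.05 [ 17. 226.]
0.95 [  6. 219.]
0.85 [ -4. 211.]
0.75 [-13. 202.]
0.65 [-22. 192.]
0.55 [-29. 182.]
0.45 [-36. 170.]
0.35 [-41. 159.]
0.25 [-45. 146.]
0.15 [-47. 133.]
0.07 [-49. 123.]
0 [-49. 114.]
```

```bash
python3 -m crank '[[[-0.03,0.01,-0.014],[0,0,0],1],[[-0.06,0.02,-0.014],[0,0,0],1],[[-0.09,0.03,-0.014],[0,0,0],1],[[-0.12,0.04,-0.014],[0,0,0],1],[[-0.15,0.05,-0.014],[0,0,0],1],[[-0.18,0.055,-0.014],[0,0,0],1],[[-0.21,0.061,-0.014],[0,0,0],1],[[-0.23,0.061,-0.014],[0,0,0],1],[[-0.23,0.061,-0.014],[0,0,0],1],[[-0.23,0.061,-0.014],[0,0,0],1]]'; python3 - <<'E'
from tgt import *
import cv2
now();show(.045,0,.232,0)
p,d=manip.capture("side");cv2.imwrite("pics/s5.png",cv2.resize(p[40:210,180:340,::-1],None,fx=4,fy=3.5,interpolation=2))
E
```

```text
t: 7.5
position: [0.6513, 0.2205, 0.3045]
orientation: [0.502, -3.096, 0.002]
wrist_force: [0.2, 0.3, 0.4]
width: -0.001
t 7.5 tcp chest [ 43.9  -0.  304.5] lead [ 54.8   0.  279.4] Fchest [0.2 0.2 0.4] w -0.0 q [ 0.23  0.66  0.66  1.58 -0.   -0.09]
[0.652 0.221 0.232] shift mm [-1.5  0.1 72.5] turn deg [-0.  -0.3  0.3]
```

View pics/s5.png

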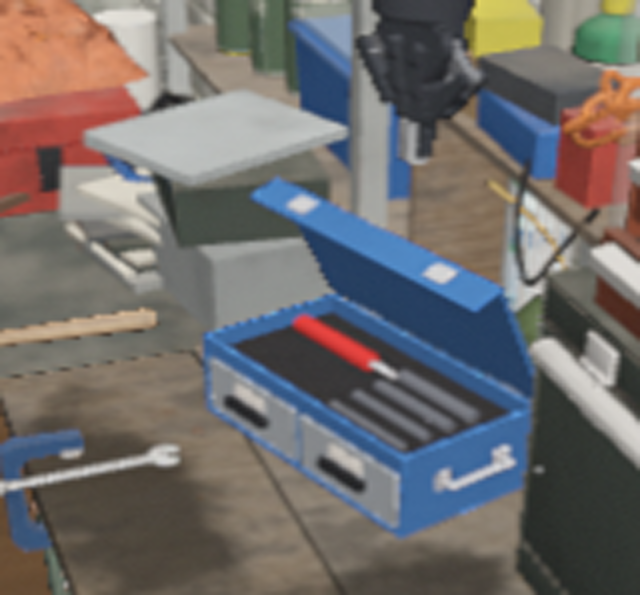

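The fingertips at (418,160) in the enlarged view are above and behind the lid edge. Descending behind it.

```bash
python3 -m crank '[[[-0.001,0,0.02],[0,0,0],1],[[-0.002,0,0.04],[0,0,0],1],[[-0.002,0,0.06],[0,0,0],1],[[-0.002,0,0.072],[0,0,0],1],[[-0.002,0,0.072],[0,0,0],1]]'; python3 - <<'E'
from tgt import *
import cv2
now();show(.029,0,.232,0)
p,d=manip.capture("side");cv2.imwrite("pics/s6.png",cv2.resize(p[40:210,180:340,::-1],None,fx=4,fy=3.5,interpolation=2))
E
```

```text
t: 7.97
position: [0.65, 0.22, 0.233]
orientation: [0.501, -3.094, 0.002]
wrist_force: [-0.5, -0.2, 0.4]
width: -0.004
t 7.97 tcp chest [ 4.24e+01 -1.00e-01  2.33e+02] lead [ 5.33e+01 -1.00e-01  2.08e+02] Fchest [-0.5 -0.   0.4] w -0.0 q [ 0.23  0.64  0.44  1.38 -0.   -0.09]
[0.637 0.216 0.232] shift mm [13.4  0.2  1.1] turn deg [-0.  -0.4  0.3]
```

View pics/s6.png

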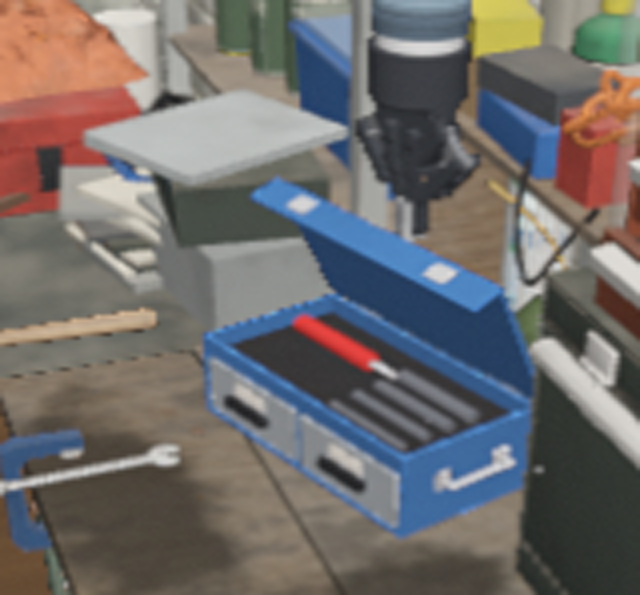

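```bash
python3 -m crank '[[[0.007,0,0.0],[0,0,0],1],[[0.013,0,0.001],[0,0,0],1],[[0.019,0,0.004],[0,0,0],1],[[0.025,0,0.007],[0,0,0],1],[[0.0305,0,0.0105],[0,0,0],1],[[0.036,0,0.014],[0,0,0],1],[[0.041,0,0.018],[0,0,0],1],[[0.046,0,0.022],[0,0,0],1],[[0.0505,0,0.0265],[0,0,0],1],[[0.055,0,0.031],[0,0,0],1]]'; python3 - <<'E'
from tgt import *
import cv2
now()
p,d=manip.capture("side");cv2.imwrite("pics/s7.png",cv2.resize(p[40:210,180:340,::-1],None,fx=4,fy=3.5,interpolation=2))
E
```

```text
t: 8.85
position: [0.6012, 0.2035, 0.2077]
orientation: [-0.502, 3.097, -0.001]
wrist_force: [0.4, -1.4, 1.9]
width: 0.001
t 8.85 tcp chest [ -9.   -0.6 207.7] lead [  2.1  -0.6 182.7] Fchest [-0.1 -1.4  1.9] w 0.0 q [ 0.23  0.51  0.17  1.22 -0.   -0.09]
```

View pics/s7.png

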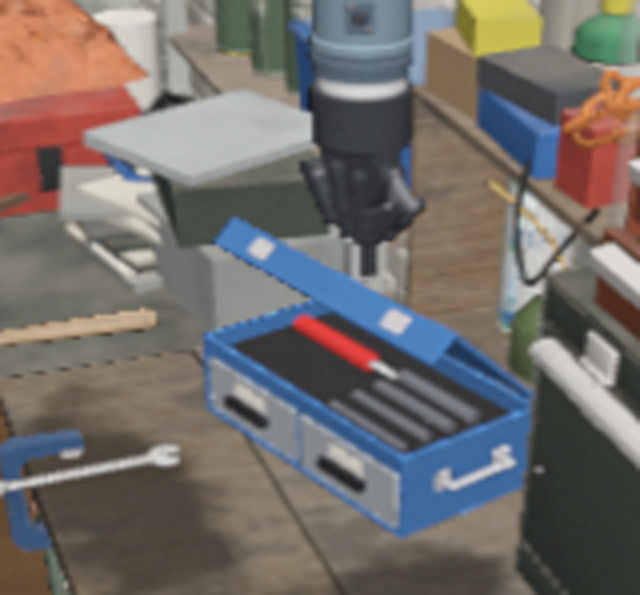

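The lid is about halfway down and following the fingers. Continuing the arc.

```bash
python3 -m crank '[[[0.0045,0,0.005],[0,0,0],1],[[0.009,0,0.01],[0,0,0],1],[[0.0125,0,0.015],[0,0,0],1],[[0.016,0,0.02],[0,0,0],1],[[0.0195,0,0.026],[0,0,0],1],[[0.023,0,0.032],[0,0,0],1],[[0.0255,0,0.0375],[0,0,0],1],[[0.028,0,0.043],[0,0,0],1],[[0.030,0,0.0495],[0,0,0],1],[[0.032,0,0.056],[0,0,0],1],[[0.033,0,0.0625],[0,0,0],1],[[0.034,0,0.069],[0,0,0],1]]'; python3 - <<'E'
from tgt import *
now()
E
```

```text
t: 9.9
position: [0.5682, 0.1928, 0.1352]
orientation: [0.503, -3.1, 0.001]
wrist_force: [-0.1, -0.7, 0.9]
width: -0.002
t 9.9 tcp chest [-43.7  -0.5 135.2] lead [-32.8  -0.5 110.2] Fchest [-0.3 -0.6  0.9] w -0.0 q [ 0.22  0.49 -0.07  1.02 -0.   -0.1 ]
```

```bash
python3 -m crank '[[[0.001,0,0.005],[0,0,0],1],[[0.002,0,0.01],[0,0,0],1],[[0.002,0,0.014],[0,0,0],1],[[0.002,0,0.018],[0,0,0],1],[[0.002,0,0.021],[0,0,0],1],[[0.002,0,0.024],[0,0,0],1],[[0.002,0,0.024],[0,0,0],1]]'; python3 - <<'E'
from tgt import *
import cv2
now()
p,d=manip.capture("side");cv2.imwrite("pics/s8.png",cv2.resize(p[40:210,180:340,::-1],None,fx=4,fy=3.5,interpolation=2))
E
```

```text
t: 10.48
position: [0.5665, 0.1922, 0.1177]
orientation: [-0.503, 3.099, -0.002]
wrist_force: [-15.0, -3.4, 35.6]
width: -0.003
t 10.48 tcp chest [-45.6  -0.6 117.7] lead [-34.5  -0.6  92.7] Fchest [-15.4   1.4  35.6] w -0.0 q [ 0.22  0.49 -0.11  0.97 -0.   -0.1 ]
```

View pics/s8.png

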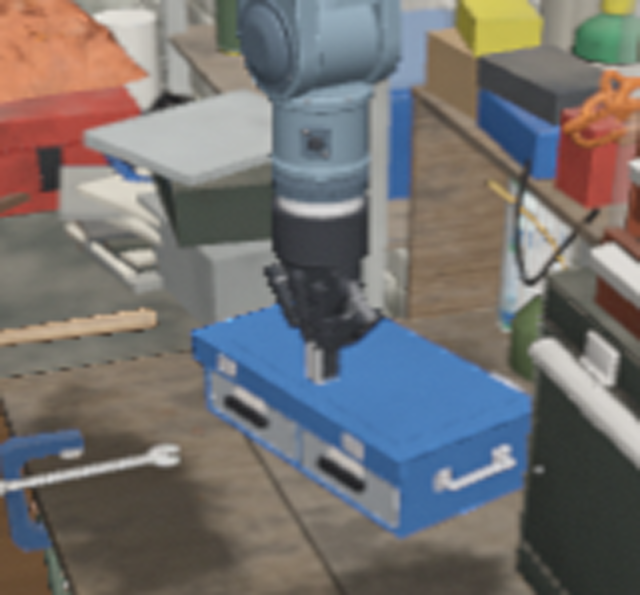

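The lid is shut: the tip is stalled at z = 92.7 mm (93 expected) with 36 N. Lifting clear and taking a last look.

```bash
python3 -m crank '[[[0,0,-0.02],[0,0,0],1],[[0,0,-0.05],[0,0,0],1],[[0,0,-0.09],[0,0,0],1],[[0,0,-0.12],[0,0,0],1],[[0.03,-0.02,-0.14],[0,0,0],1],[[0.06,-0.05,-0.14],[0,0,0],1],[[0.09,-0.08,-0.14],[0,0,0],1],[[0.11,-0.11,-0.14],[0,0,0],1],[[0.13,-0.14,-0.14],[0,0,0],1],[[0.13,-0.17,-0.14],[0,0,0],1],[[0.13,-0.2,-0.14],[0,0,0],1],[[0.13,-0.2,-0.14],[0,0,0],1]]'; python3 - <<'E'
from tgt import *
import cv2
from h import *
now()
for n in ("side","top"):
    m=manip.camera_model(n);p,d=manip.capture(n)
    np.savez(f"pics/{n}9.npz",p=p,d=d,E=m["extrinsics"],K=m["mtx"],D=m["D"])
    cv2.imwrite(f"pics/{n}9.png",p[:,:,::-1])
crop("pics/side9.npz","pics/side9c.png",205,80,325,210,4.5)
print("lid pts z:")
P=[C+Rc@np.array([x,y,.093]) for x in(-.06,-.03) for y in (-.12,-.06,0,.06,.12)]
for f in("top","side"):print(f,np.round(world(f"pics/{f}9.npz",np.round(proj(f"pics/{f}9.npz",P)))[:,2],3))
E
```

```text
t: 11.53
position: [0.5081, -0.0431, 0.2523]
orientation: [-0.495, 3.102, -0.006]
wrist_force: [0.2, 0.1, -0.6]
width: -0.002
t 11.53 tcp chest [-174.2 -206.   252.3] lead [-163.2 -206.1  227.3] Fchest [ 0.2  0.  -0.6] w -0.0 q [-0.21  0.24 -0.11  1.21 -0.   -0.52]
lid pts z:
top [0.735 0.725 0.092 0.095 0.095 0.73  0.705 0.096 0.099 0.094]
side [0.095 0.095 0.095 0.093 0.095 0.095 0.093 0.245 0.093 0.096]
```

View pics/side9c.png

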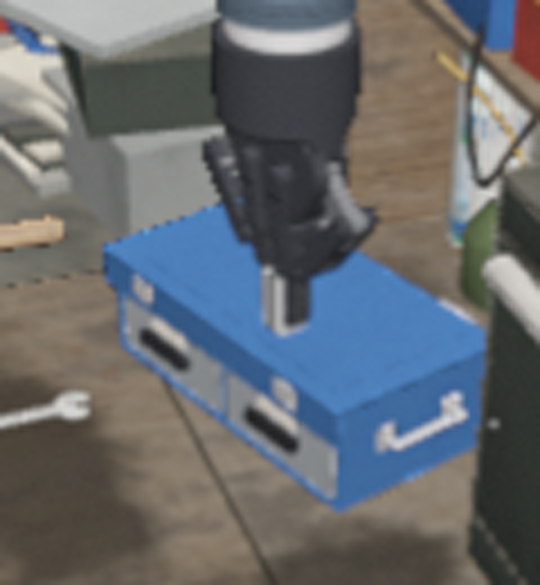

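View pics/top9.png

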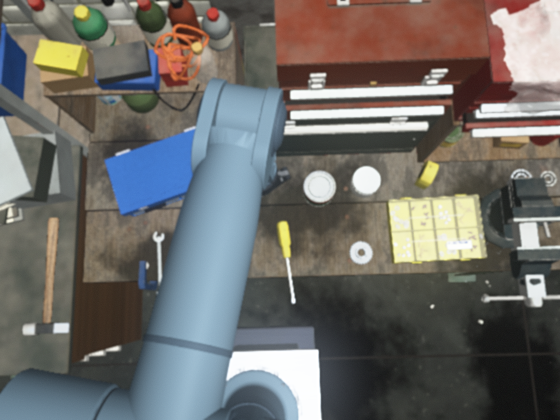

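The chest is shut with the lid surface at about 93–96 mm across. The bystanders in view are where they started, and the hand is well clear.

```bash
python3 -c "
from plant import manip
print(manip.close_job())"
```

```text
the job is handed in; nothing more can be done
None
```

The chest is closed up and the job is handed in at about 11.6 s. I used only the shut fingertips: left drawer home, then right drawer, then the lid pulled over from behind and pressed down.

**Drawers:** the left stalled at -80.5 mm and the right at -79.9 mm (home is -80 mm), each with about 15 N on the wrist. Both looked flush in the side view before I touched the lid.

**Lid:** the tip stalled at 92.7 mm (shut is 93 mm) with about 36 N upward on the wrist. After I lifted clear, the depth readings put the lid at 92–99 mm. The readings the arm blocked don't count.

**Surroundings:** in the last pictures the spanner, grease tin, driver, gear and tape rule were in their starting places. I did not check the piston separately. The hand ended clear, at a TCP height of 0.25 m off to the right of the chest, with near-zero wrist force.

**What went wrong:**
- **Units slip:** one early row was typed in millimetres. The per-row limit kept it to a harmless move of about 36 mm, far from the chest.
- **Left drawer, first push:** the tips rode up onto the top of the pull (9 N), so I backed off, lowered and pushed again.

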